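# Clamp the sharpening stone with the ratchet lever

### The job

I want to sharpen the kitchen knife, so set the sharpening stone up for me: lay it gently, flat and straight, in the bed of the stone holder, between its two jaws, and let go of it. Then hold the lever's grip and pump it in full strokes, forward to the stop and back, so that the ratchet closes the jaw one tooth at a time until the stone is gripped firmly: stop one click after the lever first turns clearly stiffer, because overtightening cracks the stone. Leave the lever swung back and everything else where it is.

Things in the scene. Friction and masses are not known exactly. Their poses are not given: they have to be found in the camera images.
- stone: Loose two-layer sharpening stone, a block 150 x 50 x 25 mm, dark grey below and pale above, 0.3 to 0.6 kg, lying flat to the right of the holder. Origin: centre of its underside; x along its length, y across, z up. Either end may face either jaw.
- holder: Immovable stone holder: aluminium beam 36 mm wide, top at z 20 mm, on dark cross feet 116 mm long. Origin on the worktop under the beam's centre line; x along the beam (-262 to +126 mm) from the ratchet end at the left to the end stop at the right, y across it, away from the robot, z up. The sliding jaw, 52 mm wide, top at z 39 mm, has a sprung rubber-faced plate; the toothed bar runs back from it.
- end_stop: Fixed jaw at the right end of the holder, 54 mm wide, top at z 39 mm, rubber face to the stone. Origin: foot of that face, at holder (106, 0, 20) mm; axes as the holder's. Once the stone is pushed against it, the sliding jaw's springs load up: every further tooth adds about 13 N of clamping. 11 to 26 N is firm; above 29 N the stone cracks.
- bed (a point): Where the middle of the stone's underside is set down, its length along x: on two rubber strips on the beam, at holder (20, 0, 23) mm, axes as the holder's. There it is 11 mm short of the end stop and 8 to 32 mm clear of the sliding jaw (whose start varies and is not measured), which then pushes it home. Fingers may reach past the stone's sides, beside the narrower beam.
- lever (a joint): Angle (rad) of the ratchet lever: 0 swung back against its stop (grip away from the stone), 0.30 forward against the other stop. It stays where it is left. Each stroke that passes 0.27 and comes back below 0.05 closes the jaw by one tooth, 6 mm; a holding pawl keeps it, and there is no release. 19 to 43 mm must be closed up before the stone is gripped.
- lever_pivot (a point): Upright axis of the lever, at holder (-174, +20) mm, z 43 mm; axes as the holder's. At joint q the grip lies, from this axis, at holder x = 130 sin(q - 0.15) mm and y = -130 cos(q - 0.15) mm (on the robot's side of the beam), so a whole stroke is 39 mm long.
- lever_grip (a point): Middle, at z 78 mm, of the black upright grip, a sleeve 20 mm across spanning z 48 to 98 mm that turns freely on its spindle; a steel strap 17 mm wide lies under it. Push needed at the grip to hold the lever still at the forward end: under 1.5 N with the jaw free, about 3 N at the first click that squeezes the stone, 6 to 8 N at the next, which is right; near 9.5 N the stone cracks.
- knife: Bystander: small kitchen knife with a black handle, 255 mm long, lying flat at the left, near the front edge. Origin: under the joint of blade and handle.
- tumbler: Bystander: clear drinking glass, 82 mm across, 93 mm high, behind the work on the right. Origin: centre of its foot.
- lemon: Bystander: lemon, 72 mm long, at the far left. Origin: its underside.
- can_opener: Bystander: white hand can opener, 168 mm long, lying behind the work on the left. Origin: its underside.

How it is judged:
By the outcome, as a careful person would: the job done as asked, in the order asked, and still so for the second after the job is handed in, with the robot touching nothing.
It also fails if it takes over 67 s, if anything falls off the work surface, if the arm or the gripper's body presses on something with over 40 N, if the wrist force passes 120 N, or if a joint passes its speed limit or range.

### The arm

A 6-joint arm with a two-finger parallel gripper is mounted at the origin on a cart in front of the work surface, level with it; the furniture and walls round the work are solid. World frame = base frame: x ahead of the robot, y to its left, z up, the work surface at z = 0. Lengths are in m, angles in rad, forces in N, time in s.
With the tool pointing down it reaches from about 0.35 to 0.975 m from the base axis. Payload 4.9 kg.
Tool frame: the origin (TCP) lies midway between the tips of the shut fingers; the grasp point (between the pads) lies ctrl.grip_depth behind it (ctrl.grip_depth is the distance from the TCP to the grasp point, in m); z points along the fingers, y is the line along which they close (so a half turn about z gives the same grasp; the last joint's range is limited). The gripper opens to 85 mm and grips with 20 to 120 N. Pads are 22 mm wide; open, the fingers measure 114 mm over their backs; the gripper's body (76 mm by 85 mm) begins 54 mm behind the grasp point. The pads swing forward as they close: fully open they stand 13 mm farther back than shut.
Start: joints at [-1.221, 0.053, 1.613, -0, 1.476, -0.119], TCP at [0.282, -0.558, 0.231] pointing down, gripper open.
Joint ranges: [-3.01, 3.01], [-1.01, 2.22], [0.06, 2.58], [-1.02, 4.17], [0.09, 2.62], [-3.14, 3.14]. Speed limits (rad/s): [2.57, 2.57, 3.14, 3.14, 3.14, 3.14].

### API

Orientations are given as a rotation vector (axis times angle).
In Python, from station import ctrl, get_image, camera_model gives the robot as it stands. The module is installed in compiled form; this text tells all that it offers.
- The arm moves only by the shell command python3 -m crank 'ROWS' [FORCE]. ROWS is JSON, a list of rows, each a list of 7 numbers: the shift along the tool's x, y, z in mm, then the turn, a rotation vector about the tool's x, y, z in rad, then the opening, from -1 (shut) to 1 (fully open). A call has exactly 10 rows; each row shifts and turns the commanded pose from where the row before left it, along the tool's axes as they then stand; what a row does not reach is not made up. A row lasts 1/12 s, in which the tool goes at most 41.7 mm and 7.16 degrees, less where a joint would pass 70% of its speed; a pose out of reach is approached as far as the arm can. A call with a gripper value outside its range is refused whole. The fingers move at their own pace and stop on an object; FORCE is the grip in N (left out, the last holds). Time passes only in rows, so rows that do not move let the fingers close, or fill a call up. It gives the time, the measured TCP pose, the force, the opening and the grip force at its end, in the units of the state.
- ctrl.get_obs(): the state, without advancing time (a new reading comes with each control period).
- get_image(name): name is "side" or "top" or "wrist"; returns the picture (400x640x3 uint8, red, green, blue); there is no depth.
- camera_model(name): a dict with "vertical_fov" (degrees; the focal length in pixels is half the picture's height over the tangent of half this angle, whatever the lens; pixels are square), "cx", "cy" (the principal point, pixels), "R" (3x3) and "t" (3): a world point X has camera coordinates R X + t; the wrist camera has in their place "hand_eye" (4x4, takes a point from camera to tool coordinates, whose origin is the TCP and whose axes are the flange's). Camera axes: x right, y down, z forward; pixel columns grow to the right and rows downward; lengths in m; the calibration is good to about 2 mm. A picture is of the moment at which its call begins: read the wrist's pose just before it. camera_model takes no time and is no camera call.
- ctrl.finish_job(): hands the job in; it is judged then, once.
The state is a dict: "t": time; "q": joint angles; "dq": joint speeds; "effort": joint torques, N m; "tool_pos": TCP position; "tool_rot": TCP orientation; "contact_force": force on the tool from outside, world axes, zero at the start; "wrist_torque": the same for the moment, N m; "opening": finger opening in m; "grip_force": force on a finger pad.
Only numpy, scipy, OpenCV 4.12 (cv2) and the standard library are available. Lean on these libraries where they do the work, as an engineer would, in place of code of your own. Each camera call takes 0.05 s, during which the arm holds its last target. There are 200 camera calls.

## Working session

There is one attempt and no reset: what is moved stays moved. The work goes in short steps, Python scripts to look and compute and a shell command to move; the robot and the scene stay as the last step left them, time stands still between calls to the robot, and variables do not carry over. Pictures are saved under pics/ and viewed, at most 10 in all, crops included, and the job is handed in when it is done.

```bash
mkdir -p pics
python3 - <<'E'
from station import ctrl,get_image,camera_model
import cv2,numpy as np
o=ctrl.get_obs();print({k:np.round(v,3).tolist() for k,v in o.items()},ctrl.grip_depth)
for n in("top","side"):
    cv2.imwrite(f"pics/{n}0.png",get_image(n)[:,:,::-1]);print(n,camera_model(n))
print(camera_model("wrist"))
E
```

```text
{'t': 0.0, 'q': [-1.221, 0.053, 1.614, -0.0, 1.476, -0.119], 'dq': [0.002, 0.002, 0.0, 0.0, -0.001, -0.001], 'effort': [0.0, -39.368, -37.018, -0.0, 0.007, 0.0], 'tool_pos': [0.282, -0.557, 0.23], 'tool_rot': [-3.054, -0.729, 0.0], 'contact_force': [0.693, -0.416, -0.11], 'wrist_torque': [0.004, -0.056, -0.013], 'grip_force': 0.0, 'opening': 0.085} 0.0187
top {'vertical_fov': 57.8057275736821, 'cx': 324.80424141166293, 'cy': 199.80781705757198, 'R': array([[ 0.02152314, -0.99974319,  0.00709317],
       [-0.98906916, -0.02232746, -0.14575214],
       [ 0.14587308, -0.00387859, -0.98929571]]), 't': array([0.01379969, 0.52264975, 1.02792141])}
side {'vertical_fov': 49.93085999282701, 'cx': 324.3380490438393, 'cy': 199.19645215476453, 'R': array([[-0.90549902, -0.42382594,  0.02104976],
       [-0.21727237,  0.42044809, -0.88091777],
       [ 0.36450547, -0.80224372, -0.472801  ]]), 't': array([0.4692342 , 0.17561784, 1.13883473])}
{'vertical_fov': 65.86593705351092, 'cx': 323.5295647615852, 'cy': 202.30906764608395, 'hand_eye': array([[ 1.12373351e-04, -9.61148014e-01, -2.76033482e-01,
         7.02722084e-02],
       [ 9.99999962e-01,  3.86954988e-05,  2.72362772e-04,
         8.88422942e-04],
       [-2.51099684e-04, -2.76033503e-01,  9.61147982e-01,
        -1.42687445e-01],
       [ 0.00000000e+00,  0.00000000e+00,  0.00000000e+00,
         1.00000000e+00]])}
```

View pics/top0.png

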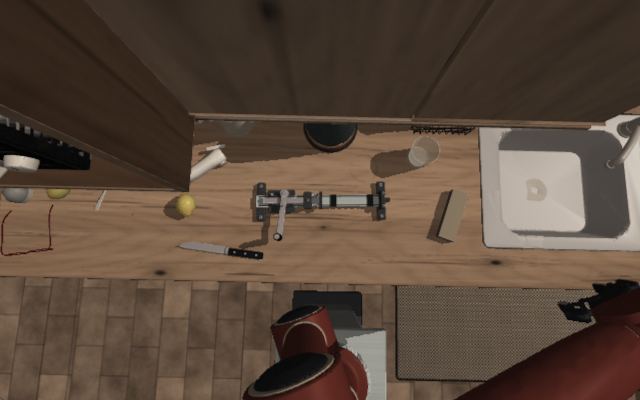

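View pics/side0.png

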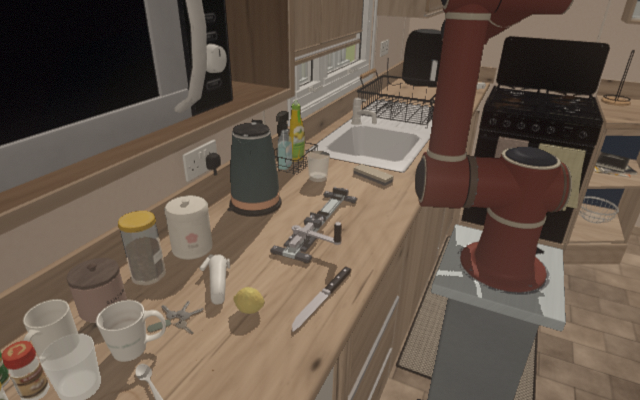

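The top view shows the holder running from about column 255 to 390 at row 201, with the lever grip near (278,237). The stone is near (452,216), the tumbler near (423,152) and the knife near (222,250). Next I'll zoom in and measure.

```bash
cat > h.py <<'E'
import numpy as np,cv2
from station import ctrl,get_image,camera_model
from scipy.spatial.transform import Rotation as Rn
def cam(name,obs=None):
    m=camera_model(name);f=200/np.tan(np.radians(m["vertical_fov"])/2)
    if "R" in m: R=np.array(m["R"]);return f,m["cx"],m["cy"],R,np.array(m["t"])
    H=np.array(m["hand_eye"]);Rt=Rn.from_rotvec(obs["tool_rot"]).as_matrix()
    Rw=Rt@H[:3,:3];p=Rt@H[:3,3]+np.array(obs["tool_pos"]);return f,m["cx"],m["cy"],Rw.T,-Rw.T@p
def cast(c,uv,z):
    f,cx,cy,R,t=c;uv=np.atleast_2d(uv).astype(float)
    d=np.c_[(uv[:,0]-cx)/f,(uv[:,1]-cy)/f,np.ones(len(uv))]@R
    C=-R.T@t;return C+d*((z-C[2])/d[:,2])[:,None]
def proj(c,X):
    f,cx,cy,R,t=c;p=np.atleast_2d(X)@R.T+t
    return np.c_[cx+f*p[:,0]/p[:,2],cy+f*p[:,1]/p[:,2]]
E
python3 - <<'E'
from h import *
im=cv2.imread("pics/top0.png");c=cam("top")
cv2.imwrite("pics/top0z.png",cv2.resize(im[172:262,245:485],None,fx=3.3,fy=3.3,interpolation=cv2.INTER_CUBIC))
hsv=cv2.cvtColor(im,cv2.COLOR_BGR2HSV)
print(im[215,445:460].tolist(),hsv[216,425:475:3].tolist())
E
```

```text
[[81, 100, 116], [93, 114, 133], [93, 114, 132], [94, 115, 133], [94, 115, 131], [95, 116, 133], [94, 115, 133], [95, 116, 133], [94, 115, 132], [95, 116, 132], [96, 116, 133], [95, 116, 134], [96, 117, 134], [95, 117, 133], [96, 117, 134]] [[14, 100, 148], [13, 101, 146], [13, 99, 147], [14, 101, 106], [14, 100, 84], [13, 98, 83], [15, 65, 39], [16, 75, 132], [16, 73, 133], [17, 73, 132], [16, 72, 134], [17, 72, 134], [17, 76, 135], [14, 98, 148], [14, 98, 145], [14, 100, 146], [14, 101, 144]]
```

View pics/top0z.png

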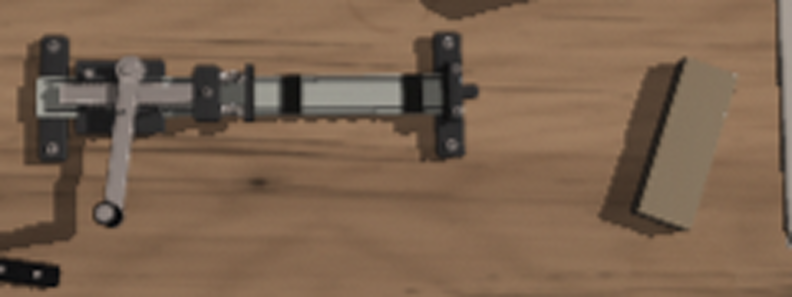

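The zoom shows the stone's pale top, with corners at about (453,189), (468,194), (453,242) and (438,236) in the full picture. The bed strips are at about columns 333 and 370, row 200, and the grip top is at about (277.5,236.5).

```bash
cat >> h.py <<'E'
def stone(im,c,z,seed):
    hsv=cv2.cvtColor(im,cv2.COLOR_BGR2HSV)
    m=((hsv[...,0]>=15)&(hsv[...,1]>50)&(hsv[...,1]<86)&(hsv[...,2]>100)).astype(np.uint8)
    m=cv2.morphologyEx(m,cv2.MORPH_OPEN,np.ones((3,3)))
    n,l,s,ce=cv2.connectedComponentsWithStats(m)
    cs,_=cv2.findContours((l==l[seed[1],seed[0]]).astype(np.uint8),0,2)
    k=max(cs,key=cv2.contourArea)[:,0]
    P=cast(c,k,z)[:,:2];r=cv2.minAreaRect((P*1000).astype(np.float32));return r,k
E
python3 - <<'E'
from h import *
im=cv2.imread("pics/top0.png");c=cam("top")
r,k=stone(im,c,.025,(452,216));b=cv2.boxPoints(r);print(r,b,k.min(0),k.max(0))
for u,v in[(688,57),(735,73),(685,230),(636,210)]: print(cast(c,[245+u/3.3,172+v/3.3],.025)[0].round(4))
print("strips",cast(c,[[245+291/3.3,172+94/3.3],[245+412/3.3,172+93/3.3]],.022).round(4))
print("beam edges",cast(c,[[245+340/3.3,172+77/3.3],[245+340/3.3,172+113/3.3]],.02).round(4))
print("ends",cast(c,[[245+37/3.3,172+96/3.3],[245+448/3.3,172+93/3.3]],.02).round(4))
print("feet",cast(c,[[245+53/3.3,172+47/3.3],[245+53/3.3,172+149/3.3],[245+449/3.3,172+43/3.3],[245+451/3.3,172+145/3.3]],.015).round(4))
print("grip",cast(c,[245+105/3.3,172+213/3.3],.1).round(4),"pivot",cast(c,[245+130/3.3,172+68/3.3],.05).round(4))
E
```

```text
((488.3671569824219, -357.2130126953125), (48.747344970703125, 148.6970977783203), 71.18213653564453) [[ 410.1306  -356.30194]
 [ 550.8797  -404.2658 ]
 [ 566.6037  -358.12408]
 [ 425.8546  -310.16022]] [439 190] [467 240]
[ 0.5648 -0.3601  0.025 ]
[ 0.551  -0.4024  0.025 ]
[ 0.4083 -0.3527  0.025 ]
[ 0.4251 -0.3094  0.025 ]
strips [[ 5.231e-01  2.000e-04  2.200e-02]
 [ 5.265e-01 -1.095e-01  2.200e-02]]
beam edges [[ 0.5401 -0.0441  0.02  ]
 [ 0.507  -0.0445  0.02  ]]
ends [[ 0.5164  0.2301  0.02  ]
 [ 0.5276 -0.1424  0.02  ]]
feet [[ 0.5627  0.2186  0.015 ]
 [ 0.4691  0.2142  0.015 ]
 [ 0.5747 -0.1442  0.015 ]
 [ 0.4807 -0.1459  0.015 ]]
grip [[0.4089 0.1542 0.1   ]] pivot [[0.5391 0.1437 0.05  ]]
```

```bash
cat >> h.py <<'E'
def plan(p,yaw,N,obs=None):
    """rows for a straight line to p, tool down with tool-x at yaw (deg)"""
    o=obs or ctrl.get_obs();R0=Rn.from_rotvec(o["tool_rot"]);p0=np.array(o["tool_pos"])
    y=np.radians(yaw);R1=Rn.from_matrix(np.array([[np.cos(y),np.sin(y),0],[np.sin(y),-np.cos(y),0],[0,0,-1]]))
    w=(R0.inv()*R1).as_rotvec();d=(np.array(p)-p0)*1000/N;R=R0
    for k in range(N):
        print((R.inv().apply(d)).round(1).tolist(),(w/N).round(3).tolist());R=R*Rn.from_rotvec(w/N)
        if np.linalg.norm(w)<.02: break
E
python3 - <<'E'
from h import *
plan([.488,-.357,.2],161.2,20)
E
```

```text
[13.7, -4.3, 1.5] [-0.0, -0.0, -0.117]
[14.1, -2.6, 1.5] [-0.0, -0.0, -0.117]
[14.3, -1.0, 1.5] [-0.0, -0.0, -0.117]
[14.3, 0.7, 1.5] [-0.0, -0.0, -0.117]
[14.2, 2.4, 1.5] [-0.0, -0.0, -0.117]
[13.8, 4.0, 1.5] [-0.0, -0.0, -0.117]
[13.2, 5.6, 1.5] [-0.0, -0.0, -0.117]
[12.5, 7.1, 1.5] [-0.0, -0.0, -0.117]
[11.5, 8.5, 1.5] [-0.0, -0.0, -0.117]
[10.5, 9.8, 1.5] [-0.0, -0.0, -0.117]
[9.3, 11.0, 1.5] [-0.0, -0.0, -0.117]
[7.9, 12.0, 1.5] [-0.0, -0.0, -0.117]
[6.5, 12.8, 1.5] [-0.0, -0.0, -0.117]
[4.9, 13.5, 1.5] [-0.0, -0.0, -0.117]
[3.3, 14.0, 1.5] [-0.0, -0.0, -0.117]
[1.6, 14.3, 1.5] [-0.0, -0.0, -0.117]
[-0.0, 14.4, 1.5] [-0.0, -0.0, -0.117]
[-1.7, 14.2, 1.5] [-0.0, -0.0, -0.117]
[-3.4, 13.9, 1.5] [-0.0, -0.0, -0.117]
[-5.0, 13.5, 1.5] [-0.0, -0.0, -0.117]
```

```bash
python3 -m crank '[[14,-4,1.5,0,0,-0.117,1],[14,-3,1.5,0,0,-0.117,1],[14,-1,1.5,0,0,-0.117,1],[14,1,1.5,0,0,-0.117,1],[14,2,1.5,0,0,-0.117,1],[14,4,1.5,0,0,-0.117,1],[13,6,1.5,0,0,-0.117,1],[12,7,1.5,0,0,-0.117,1],[12,8,1.5,0,0,-0.117,1],[10,10,1.5,0,0,-0.117,1]]' 60
python3 -m crank '[[9,11,1.5,0,0,-0.117,1],[8,12,1.5,0,0,-0.117,1],[6,13,1.5,0,0,-0.117,1],[5,14,1.5,0,0,-0.117,1],[3,14,1.5,0,0,-0.117,1],[2,14,1.5,0,0,-0.117,1],[0,14,1.5,0,0,-0.117,1],[-2,14,1.5,0,0,-0.117,1],[-3,14,1.5,0,0,-0.117,1],[-5,13,1.5,0,0,-0.117,1]]'
python3 - <<'E'
from h import *
o=ctrl.get_obs();im=get_image("wrist")[:,:,::-1].copy();cv2.imwrite("pics/w1.png",im);c=cam("wrist",o)
uv=proj(c,[.488,-.357,.025])[0];print(uv,o["tool_pos"],o["tool_rot"],o["dq"].round(2) if hasattr(o["dq"],"round") else o["dq"])
print(cv2.cvtColor(im,cv2.COLOR_BGR2HSV)[int(uv[1]),int(uv[0])])
try:
    r,k=stone(im,c,.025,uv.astype(int));print(r,cv2.boxPoints(r),k.min(0),k.max(0))
except Exception as e:print(e)
E
```

```text
t: 0.93
tool_pos: [0.3849, -0.4576, 0.2155]
tool_rot: [-2.137, -2.301, -0.0]
contact_force: [0.7, 0.1, 0.3]
opening: 0.0852
grip_force: 0.0
t: 1.77
tool_pos: [0.488, -0.3592, 0.2006]
tool_rot: [-0.511, -3.099, -0.001]
contact_force: [-1.1, 0.2, 0.0]
opening: 0.0854
grip_force: 0.0
[325.83337577 181.43279687] [ 0.48801783 -0.35916283  0.20056384] [-5.11157558e-01 -3.09877825e+00 -1.08202890e-03] [ 0.28  0.08 -0.05 -0.   -0.03 -1.12]
[ 18  65 156]
((489.06268310546875, -356.9375915527344), (51.57831573486328, 150.1437530517578), 71.75492095947266) [[ 409.69083 -357.92657]
 [ 552.28625 -404.9339 ]
 [ 568.4346  -355.9486 ]
 [ 425.8391  -308.94128]] [301 108] [350 248]
```

View pics/w1.png

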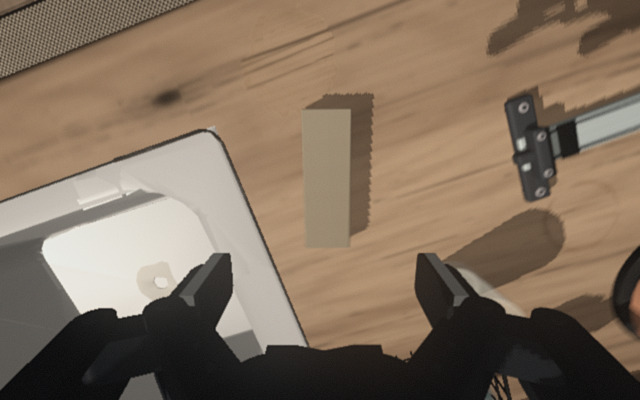

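The wrist view shows the stone upright in frame (303–350, 108–248). It has clear room on both sides: the sink rim is about 60 px to the left, and the end stop is at (535,150).

Run:
```python
from h import *
plan([.489,-.357,.03],161.6,8)
```

```text
[0.0, -0.0, 21.3] [0.0, -0.0, -0.0]
```

```bash
python3 -m crank '[[0,0,21,0,0,0,0.7],[0,0,21,0,0,0,0.7],[0,0,21,0,0,0,0.7],[0,0,21,0,0,0,0.7],[0,0,21,0,0,0,0.7],[0,0,21,0,0,0,0.7],[0,0,21,0,0,0,0.7],[0,0,21,0,0,0,0.7],[0,0,5,0,0,0,0.7],[0,0,0,0,0,0,0.7]]'
python3 - <<'E'
from h import *
o=ctrl.get_obs();im=get_image("wrist")[:,:,::-1].copy();cv2.imwrite("pics/w2.png",im);c=cam("wrist",o)
print(o["tool_pos"]);plan([.489,-.357,.001],161.6,1)
r,k=stone(im,c,.025,(325,140));print(r,k.min(0),k.max(0))
E
```

```text
t: 2.65
tool_pos: [0.486, -0.3589, 0.0258]
tool_rot: [-0.522, -3.093, -0.004]
contact_force: [-0.3, 0.1, 0.1]
opening: 0.0723
grip_force: 0.0
[ 0.48603012 -0.35886041  0.02576301]
[-0.8, 3.2, 26.7] [0.001, -0.002, -0.013]
((476.770751953125, -361.2520446777344), (64.24666595458984, 130.40208435058594), 71.37564849853516) [253 105] [383 349]
```

View pics/w2.png

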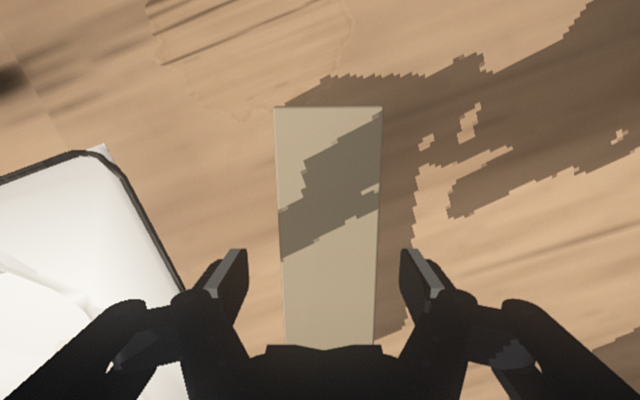

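The stone is centred between the open fingers (edges at columns 275–382), and both fingers are clear. I'll descend and close.

```bash
python3 -m crank '[[-1,2,5,0,0,-0.013,0.7],[0,1,5,0,0,0,0.7],[0,0,5,0,0,0,0.7],[0,0,5,0,0,0,0.7],[0,0,4,0,0,0,0.7],[0,0,0,0,0,0,0.7],[0,0,0,0,0,0,-1],[0,0,0,0,0,0,-1],[0,0,0,0,0,0,-1],[0,0,0,0,0,0,-1]]' 60
python3 -m crank '[[0,0,0,0,0,0,-1],[0,0,0,0,0,0,-1],[0,0,-1,0,0,0,-1],[0,0,-3,0,0,0,-1],[0,0,-6,0,0,0,-1],[0,0,-10,0,0,0,-1],[0,0,-20,0,0,0,-1],[0,0,-30,0,0,0,-1],[0,0,-25,0,0,0,-1],[0,0,-5,0,0,0,-1]]'
python3 - <<'E'
from h import *
o=ctrl.get_obs();im=get_image("wrist")[:,:,::-1].copy();cv2.imwrite("pics/w3.png",im)
plan([.5248,-.0547,.1],91.8,20)
E
```

```text
t: 3.53
tool_pos: [0.4901, -0.3577, 0.0048]
tool_rot: [0.5, 3.101, -0.001]
contact_force: [0.0, -0.2, 1.0]
opening: 0.0485
grip_force: 66.2
t: 4.37
tool_pos: [0.4923, -0.3599, 0.1108]
tool_rot: [0.499, 3.093, -0.009]
contact_force: [1.5, -1.2, -3.1]
opening: 0.0485
grip_force: 65.7
[3.2, 15.0, 0.4] [0.0, 0.0, 0.061]
[4.1, 14.8, 0.4] [0.0, 0.0, 0.061]
[5.0, 14.5, 0.4] [0.0, 0.0, 0.061]
[5.9, 14.1, 0.4] [0.0, 0.0, 0.061]
[6.8, 13.8, 0.4] [0.0, 0.0, 0.061]
[7.6, 13.3, 0.4] [0.0, 0.0, 0.061]
[8.4, 12.8, 0.4] [0.0, 0.0, 0.061]
[9.1, 12.3, 0.4] [0.0, 0.0, 0.061]
[9.9, 11.7, 0.4] [0.0, 0.0, 0.061]
[10.6, 11.1, 0.4] [0.0, 0.0, 0.061]
[11.2, 10.4, 0.4] [0.0, 0.0, 0.061]
[11.8, 9.7, 0.4] [0.0, 0.0, 0.061]
[12.4, 9.0, 0.4] [0.0, 0.0, 0.061]
[12.9, 8.2, 0.4] [0.0, 0.0, 0.061]
[13.4, 7.4, 0.4] [0.0, 0.0, 0.061]
[13.8, 6.6, 0.4] [0.0, 0.0, 0.061]
[14.2, 5.7, 0.5] [0.0, 0.0, 0.061]
[14.5, 4.8, 0.5] [0.0, 0.0, 0.061]
[14.8, 4.0, 0.5] [0.0, 0.0, 0.061]
[15.0, 3.0, 0.5] [0.0, 0.0, 0.061]
```

View pics/w3.png

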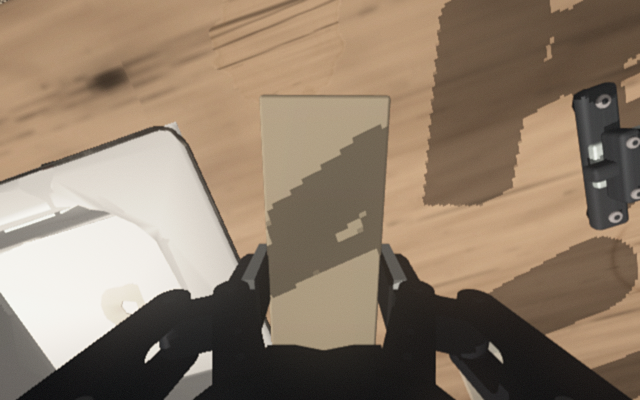

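The stone is held squarely and nearly level: its edges sit at columns 261–390, and the far edge is at row 96. I'll carry it to the holder.

```bash
python3 -m crank '[[3,15,0.4,0,0,0.061,-1],[4,15,0.4,0,0,0.061,-1],[5,15,0.4,0,0,0.061,-1],[6,14,0.4,0,0,0.061,-1],[7,14,0.4,0,0,0.061,-1],[8,13,0.4,0,0,0.061,-1],[8,13,0.4,0,0,0.061,-1],[9,12,0.4,0,0,0.061,-1],[10,12,0.4,0,0,0.061,-1],[11,11,0.4,0,0,0.061,-1]]'
python3 -m crank '[[11,10,0.4,0,0,0.061,-1],[12,10,0.4,0,0,0.061,-1],[12,9,0.4,0,0,0.061,-1],[13,8,0.4,0,0,0.061,-1],[13,7,0.4,0,0,0.061,-1],[14,7,0.4,0,0,0.061,-1],[14,6,0.4,0,0,0.061,-1],[14,5,0.4,0,0,0.061,-1],[12,3,0.5,0,0,0.061,-1],[8,1,0.5,0,0,0.061,-1]]'
python3 - <<'E'
from h import *
import time
get_image("top");o=ctrl.get_obs();im=get_image("wrist")[:,:,::-1].copy();cv2.imwrite("pics/w4.png",im)
print(o["tool_pos"],o["tool_rot"],np.abs(o["dq"]).max())
plan([.5248,-.056,.1],91.8,1)
E
```

```text
t: 5.25
tool_pos: [0.5049, -0.2028, 0.0981]
tool_rot: [-1.411, -2.803, -0.0]
contact_force: [0.1, -0.2, -5.0]
opening: 0.0484
grip_force: 65.5
t: 6.08
tool_pos: [0.52, -0.0618, 0.094]
tool_rot: [-2.187, -2.251, 0.002]
contact_force: [-0.9, 0.3, -4.7]
opening: 0.0485
grip_force: 65.5
[ 0.51985433 -0.06080895  0.09379214] [-2.18759482e+00 -2.24888430e+00  1.27614783e-03] 0.18628124497017082
[5.8, 5.1, -6.0] [-0.003, -0.001, 0.002]
```

View pics/w4.png

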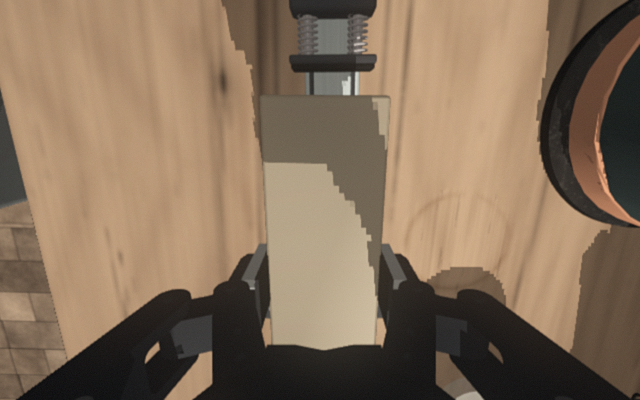

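The wrist view shows the stone above the beam. The beam edges are at about columns 307 and 358 on row 88, and the sliding jaw plate spans columns 289–376 on rows 55–70. I'll use these to refine the centre line.

Run:
```python
from h import *
o=ctrl.get_obs();c=cam("wrist",o);im=cv2.imread("pics/w4.png")
print(im[88,296:370].mean(1).round().astype(int).tolist(),im[62,280:386].mean(1).round().astype(int).tolist())
print("beam",cast(c,[[307,88],[358,88]],.02).round(4));print("plate top edge",cast(c,[[289,56],[376,56]],.039).round(4))
cast(c,[[289,70],[376,70]],.039)
```

```text
[93, 92, 94, 99, 97, 99, 102, 98, 97, 100, 108, 116, 117, 86, 55, 47, 46, 62, 107, 121, 122, 121, 122, 121, 122, 121, 119, 118, 118, 117, 118, 122, 120, 119, 119, 119, 122, 119, 120, 121, 120, 121, 122, 123, 119, 116, 139, 199, 209, 207, 208, 211, 212, 205, 156, 90, 68, 66, 112, 197, 213, 195, 175, 155, 156, 159, 158, 157, 155, 155, 153, 152, 152, 151] [88, 94, 93, 96, 94, 92, 95, 95, 92, 74, 50, 42, 44, 45, 43, 45, 43, 43, 45, 43, 44, 44, 41, 44, 43, 43, 42, 43, 43, 43, 45, 42, 44, 44, 43, 43, 45, 40, 44, 45, 43, 44, 41, 41, 42, 43, 43, 42, 45, 43, 44, 42, 43, 44, 44, 44, 44, 46, 40, 44, 41, 43, 42, 44, 42, 45, 44, 44, 45, 42, 46, 45, 44, 46, 42, 51, 68, 72, 73, 71, 74, 73, 72, 75, 73, 75, 72, 73, 73, 72, 73, 72, 70, 70, 76, 100, 139, 159, 160, 157, 152, 149, 142, 141, 137, 143]
beam [[0.5065 0.0233 0.02  ]
 [0.5401 0.0245 0.02  ]]
plate top edge [[0.4966 0.0393 0.039 ]
 [0.5476 0.0409 0.039 ]]
```

```bash
python3 -m crank '[[3,3,5,0,0,0,-1],[3,2,8,0,0,0,-1],[0,0,10,0,0,0,-1],[0,0,10,0,0,0,-1],[0,0,8,0,0,0,-1],[0,0,6,0,0,0,-1],[0,0,4,0,0,0,-1],[0,0,2,0,0,0,-1],[0,0,0,0,0,0,-1],[0,0,0,0,0,0,-1]]'
python3 - <<'E'
from h import *
o=ctrl.get_obs();print(o["tool_pos"],o["tool_rot"]);plan([.5251,-.0558,.0285],91.9,1)
E
```

```text
t: 7.02
tool_pos: [0.5265, -0.0573, 0.0434]
tool_rot: [2.186, 2.255, 0.0]
contact_force: [0.4, -0.1, -4.3]
opening: 0.0486
grip_force: 65.6
[ 0.52649624 -0.05731449  0.04338901] [2.18646989e+00 2.25517532e+00 4.16066113e-04]
[1.6, -1.4, 14.9] [0.001, 0.0, -0.002]
```

```bash
python3 -m crank '[[2,-1,2,0,0,0,-1],[0,0,2,0,0,0,-1],[0,0,2,0,0,0,-1],[0,0,2,0,0,0,-1],[0,0,1.5,0,0,0,-1],[0,0,1,0,0,0,-1],[0,0,1,0,0,0,-1],[0,0,1,0,0,0,-1],[0,0,0,0,0,0,-1],[0,0,0,0,0,0,-1]]'
```

```text
t: 7.85
tool_pos: [0.5251, -0.0552, 0.0306]
tool_rot: [-2.187, -2.256, 0.0]
contact_force: [0.1, 0.4, -4.0]
opening: 0.0489
grip_force: 65.6
```

```bash
python3 -m crank '[[0,0,0.4,0,0,0,-1],[0,0,0.4,0,0,0,-1],[0,0,0.4,0,0,0,-1],[0,0,0.4,0,0,0,-1],[0,0,0.4,0,0,0,-1],[0,0,0,0,0,0,-1],[0,0,0,0,0,0,-1],[0,0,0,0,0,0,-1],[0,0,0,0,0,0,-1],[0,0,0,0,0,0,-1]]'
```

```text
t: 8.68
tool_pos: [0.5252, -0.0552, 0.0287]
tool_rot: [2.187, 2.255, 0.0]
contact_force: [0.3, -0.7, -4.4]
opening: 0.0484
grip_force: 65.6
```

Not yet in contact, so I'll go a touch lower.

```bash
python3 -m crank '[[0,0,0.4,0,0,0,-1],[0,0,0.4,0,0,0,-1],[0,0,0.2,0,0,0,-1],[0,0,0,0,0,0,-1],[0,0,0,0,0,0,-1],[0,0,0,0,0,0,-1],[0,0,0,0,0,0,-1],[0,0,0,0,0,0,-1],[0,0,0,0,0,0,-1],[0,0,0,0,0,0,-1]]'
```

```text
t: 9.52
tool_pos: [0.5252, -0.0552, 0.0278]
tool_rot: [2.187, 2.256, 0.0]
contact_force: [-1.4, 1.0, -1.8]
opening: 0.0486
grip_force: 65.8
```

```bash
python3 -m crank '[[0,0,0.4,0,0,0,-1],[0,0,0.2,0,0,0,-1],[0,0,0,0,0,0,-1],[0,0,0,0,0,0,0.3],[0,0,0,0,0,0,0.5],[0,0,0,0,0,0,0.7],[0,0,0,0,0,0,0.8],[0,0,0,0,0,0,0.8],[0,0,-4,0,0,0,0.8],[0,0,-10,0,0,0,0.8]]' 20
python3 -m crank '[[0,0,-15,0,0,0,0.8],[0,0,-20,0,0,0,0.8],[0,0,-20,0,0,0,0.8],[0,0,-20,0,0,0,0.8],[0,0,-20,0,0,0,0.8],[0,0,-15,0,0,0,0.8],[0,0,-10,0,0,0,0.8],[0,0,-5,0,0,0,0.8],[0,0,0,0,0,0,0.8],[0,0,0,0,0,0,0.8]]'
python3 - <<'E'
from h import *
o=ctrl.get_obs();im=get_image("wrist")[:,:,::-1].copy();cv2.imwrite("pics/w5.png",im);c=cam("wrist",o)
E
```

```text
t: 10.35
tool_pos: [0.5239, -0.0549, 0.04]
tool_rot: [-2.185, -2.254, 0.002]
contact_force: [-0.0, -0.2, -0.1]
opening: 0.0773
grip_force: 0.0
t: 11.18
tool_pos: [0.5248, -0.0552, 0.1656]
tool_rot: [-2.186, -2.255, 0.001]
contact_force: [-0.8, 0.0, -0.9]
opening: 0.0766
grip_force: 0.0
```

View pics/w5.png

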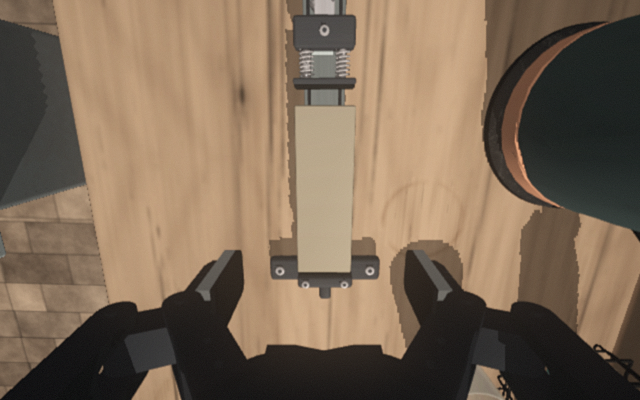

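The stone lies flat and straight on the bed (columns 297–354), between the jaw plate at row 83 and the end stop at row 268. Now the lever.

Run:
```python
from h import *
plan([.410,.155,.14],181.9,14)
```

```text
[15.2, -7.7, 1.8] [-0.0, -0.0, -0.112]
[16.0, -5.9, 1.8] [-0.0, -0.0, -0.112]
[16.6, -4.1, 1.8] [-0.0, -0.0, -0.112]
[16.9, -2.2, 1.8] [-0.0, -0.0, -0.112]
[17.1, -0.3, 1.8] [-0.0, -0.0, -0.112]
[17.0, 1.6, 1.8] [-0.0, -0.0, -0.112]
[16.7, 3.5, 1.8] [-0.0, -0.0, -0.112]
[16.2, 5.4, 1.8] [-0.0, -0.0, -0.112]
[15.5, 7.1, 1.8] [-0.0, -0.0, -0.112]
[14.6, 8.8, 1.8] [-0.0, -0.0, -0.112]
[13.5, 10.4, 1.8] [-0.0, -0.0, -0.112]
[12.3, 11.9, 1.8] [-0.0, -0.0, -0.112]
[10.9, 13.2, 1.8] [-0.0, -0.0, -0.112]
[9.3, 14.3, 1.8] [-0.0, -0.0, -0.112]
```

```bash
python3 -m crank '[[15,-8,1.8,0,0,-0.112,0.8],[16,-6,1.8,0,0,-0.112,0.8],[17,-4,1.8,0,0,-0.112,0.8],[17,-2,1.8,0,0,-0.112,0.8],[17,0,1.8,0,0,-0.112,0.8],[17,2,1.8,0,0,-0.112,0.8],[17,3,1.8,0,0,-0.112,0.8],[16,5,1.8,0,0,-0.112,0.8],[15,7,1.8,0,0,-0.112,0.8],[15,9,1.8,0,0,-0.112,0.8]]'
python3 -m crank '[[13,10,1.8,0,0,-0.112,0.8],[12,12,1.8,0,0,-0.112,0.8],[11,13,1.8,0,0,-0.112,0.8],[9,14,1.8,0,0,-0.112,0.8],[0,0,0,0,0,0,0.8],[0,0,0,0,0,0,0.8],[0,0,0,0,0,0,0.8],[0,0,0,0,0,0,0.8],[0,0,0,0,0,0,0.8],[0,0,0,0,0,0,0.8]]'
python3 - <<'E'
from h import *
o=ctrl.get_obs();im=get_image("wrist")[:,:,::-1].copy();cv2.imwrite("pics/w6.png",im);c=cam("wrist",o)
print(proj(c,[.410,.155,.098]));plan([.410,.155,.06],181.9,1)
E
```

```text
t: 12.07
tool_pos: [0.4423, 0.0955, 0.1464]
tool_rot: [-0.646, -3.072, 0.001]
contact_force: [0.3, 0.1, -0.4]
opening: 0.0768
grip_force: 0.0
t: 12.9
tool_pos: [0.4123, 0.1535, 0.1409]
tool_rot: [-0.042, 3.141, -0.0]
contact_force: [-0.0, 0.5, -0.2]
opening: 0.0768
grip_force: 0.0
[[327.18872229 223.38609329]]
[2.2, 1.5, 80.9] [-0.0, 0.0, -0.006]
```

View pics/w6.png

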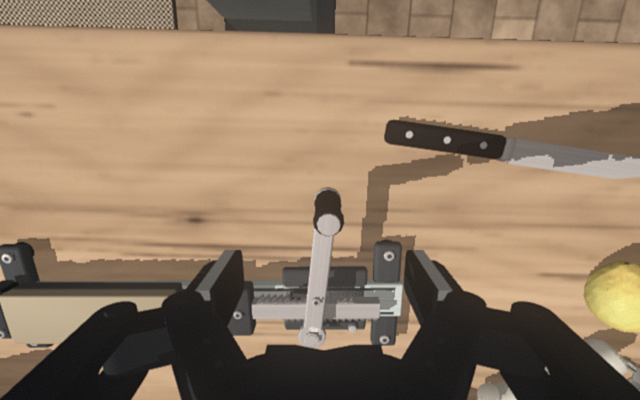

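The grip's cap is at (328,223), exactly where predicted, and it is centred between the fingers. I'll descend and close at 20 N.

```bash
python3 -m crank '[[1,1,10,0,0,0,0.8],[1,0.5,15,0,0,0,0.8],[0,0,15,0,0,0,0.8],[0,0,15,0,0,0,0.8],[0,0,13,0,0,0,0.8],[0,0,8,0,0,0,0.8],[0,0,5,0,0,0,0.8],[0,0,0,0,0,0,0.8],[0,0,0,0,0,0,0],[0,0,0,0,0,0,0]]' 20
python3 -m crank '[[0,0,0,0,0,0,-0.3],[0,0,0,0,0,0,-1],[0,0,0,0,0,0,-1],[0,0,0,0,0,0,-1],[0,0,0,0,0,0,-1],[0,0,0,0,0,0,-1],[0,0,0,0,0,0,-1],[0,0,0,0,0,0,-1],[0,0,0,0,0,0,-1],[0,0,0,0,0,0,-1]]' 20
python3 - <<'E'
from h import *
o=ctrl.get_obs();print(o["tool_pos"],o["contact_force"])
R=Rn.from_rotvec(o["tool_rot"]);print(R.inv().apply([.032,-.9995,0]))
E
```

```text
t: 13.78
tool_pos: [0.4106, 0.1556, 0.0606]
tool_rot: [-0.044, 3.14, 0.0]
contact_force: [0.1, -0.4, 0.7]
opening: 0.0545
grip_force: 0.0
t: 14.62
tool_pos: [0.4104, 0.1556, 0.0605]
tool_rot: [-0.044, 3.14, 0.0]
contact_force: [-1.7, 0.1, 4.9]
opening: 0.0191
grip_force: 21.4
[0.41039803 0.15556615 0.06049084] [-1.68991681  0.05975819  4.88732497]
[-3.78183171e-03 -1.00000496e+00 -1.77840850e-04]
```

```bash
python3 -m crank '[[0.5,-4,0,0,0,0,-1],[0.5,-6,0,0,0,0,-1],[0.3,-6,0,0,0,0,-1],[0,-6,0,0,0,0,-1],[-0.3,-6,0,0,0,0,-1],[-0.5,-6,0,0,0,0,-1],[-0.5,-4,0,0,0,0,-1],[0,0,0,0,0,0,-1],[0,0,0,0,0,0,-1],[0,0,0,0,0,0,-1]]'
```

```text
t: 15.45
tool_pos: [0.4121, 0.1216, 0.0606]
tool_rot: [-0.04, 3.137, 0.019]
contact_force: [4.9, 21.2, 2.3]
opening: 0.0188
grip_force: 21.9
```

The force is high 34 mm along, so I'll take one composite look before going on.

Run:
```python
from h import *
o=ctrl.get_obs();w,t,s=[get_image(n)[:,:,::-1].copy() for n in("wrist","top","side")]
for n,i in zip("wts",(w,t,s)): cv2.imwrite(f"pics/{n}7.png",i)
a=cv2.resize(w[60:400,120:520],(400,340));b=cv2.resize(t[170:260,235:335],(400,360),interpolation=2);d=cv2.resize(s[180:270,260:360],(400,360),interpolation=2)
z=np.zeros((600,800,3),np.uint8);z[:340,:400]=a;z[:360,400:]=b;z[345:600,:283]=cv2.resize(d,(283,255));cv2.imwrite("pics/c7.png",z)
print(o["tool_pos"],o["tool_rot"],o["contact_force"],o["wrist_torque"],o["q"])
```

```text
[0.41212616 0.12164031 0.06058101] [-0.04041358  3.13748207  0.01943304] [ 4.87548058 21.19478175  2.25713621] [ 3.3317195  -0.70279182 -0.00400692] [ 0.10553842 -0.26861737  2.20806264  0.01287015  1.19725532 -1.49568553]
```

View pics/c7.png

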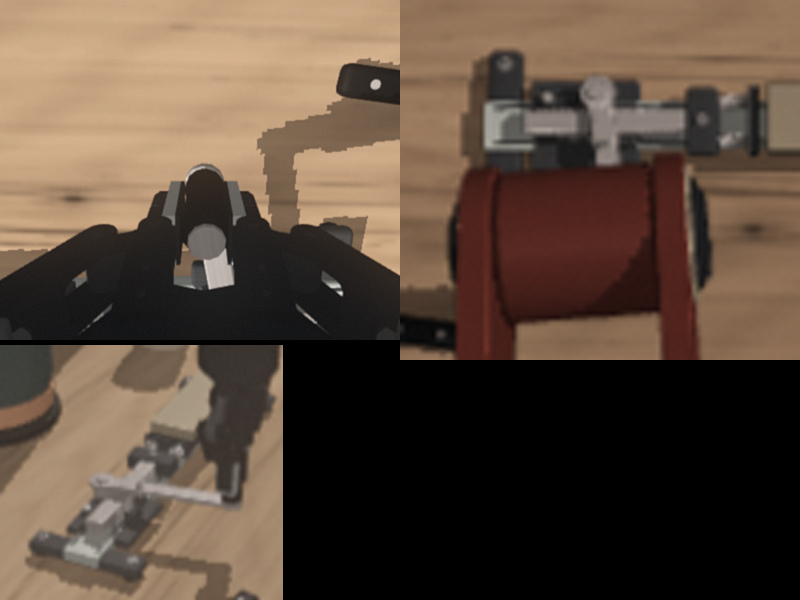

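Run:
```python
from h import *
o=ctrl.get_obs();c=cam("wrist",o);print("cap",cast(c,[327,300],.098),cast(c,[327,300],.1))
R=Rn.from_rotvec(o["tool_rot"]).as_matrix();print(R[:,2])
```

```text
cap [[0.41218045 0.1217419  0.098     ]] [[0.410837   0.12165637 0.1       ]]
[ 0.00360671  0.01215248 -0.99991965]
```

```bash
python3 -m crank '[[0,2,0,0,0,0,-1],[0,1.5,0,0,0,0,-1],[0,0,0,0,0,0,-1],[0,0,0,0,0,0,-1],[0,0,0,0,0,0,-1],[0,0,0,0,0,0,-1],[0,0,0,0,0,0,-1],[0,0,0,0,0,0,-1],[0,0,0,0,0,0,-1],[0,0,0,0,0,0,-1]]'
python3 -m crank '[[0.5,4,0,0,0,0,-1],[0.5,6,0,0,0,0,-1],[0.3,6,0,0,0,0,-1],[0,6,0,0,0,0,-1],[-0.3,5,0,0,0,0,-1],[-0.5,4,0,0,0,0,-1],[-0.5,3,0,0,0,0,-1],[0,0,0,0,0,0,-1],[0,0,0,0,0,0,-1],[0,0,0,0,0,0,-1]]'
```

```text
t: 16.43
tool_pos: [0.4121, 0.122, 0.0605]
tool_rot: [-0.043, 3.138, 0.006]
contact_force: [4.1, 8.3, 3.5]
opening: 0.0191
grip_force: 21.7
t: 17.27
tool_pos: [0.4103, 0.1553, 0.0605]
tool_rot: [-0.045, 3.141, -0.0]
contact_force: [2.3, 0.9, 8.3]
opening: 0.019
grip_force: 22.0
```

The stop is real, at TCP y≈0.122, so the lever began slightly forward. Next I'll find the back stop.

```bash
python3 -m crank '[[0,1,-1,0,0,0,-1],[0,1,-0.5,0,0,0,-1],[0,1,0,0,0,0,-1],[0,1,0,0,0,0,-1],[0,1,0,0,0,0,-1],[0,0.5,0,0,0,0,-1],[0,0.5,0,0,0,0,-1],[0,0,0,0,0,0,-1],[0,0,0,0,0,0,-1],[0,0,0,0,0,0,-1]]'
```

```text
t: 18.1
tool_pos: [0.4106, 0.1605, 0.0606]
tool_rot: [-0.045, 3.138, -0.002]
contact_force: [9.4, -1.0, -3.6]
opening: 0.0192
grip_force: 21.3
```

```bash
for i in 1 2; do python3 -m crank '[[0.5,-4,0,0,0,0,-1],[0.5,-6,0,0,0,0,-1],[0.5,-6,0,0,0,0,-1],[0,-6,0,0,0,0,-1],[-0.5,-6,0,0,0,0,-1],[-0.5,-6,0,0,0,0,-1],[-0.5,-4,0,0,0,0,-1],[0,0,0,0,0,0,-1],[0,0,0,0,0,0,-1],[0,0,0,0,0,0,-1]]' | grep -E "pos|contact|^t"
python3 -m crank '[[0.5,4,0,0,0,0,-1],[0.5,6,0,0,0,0,-1],[0.5,6,0,0,0,0,-1],[0,6,0,0,0,0,-1],[-0.5,6,0,0,0,0,-1],[-0.5,6,0,0,0,0,-1],[-0.5,4,0,0,0,0,-1],[0,0,0,0,0,0,-1],[0,0,0,0,0,0,-1],[0,0,0,0,0,0,-1]]' | grep -E "pos|contact"; done
```

```text
t: 18.93
tool_pos: [0.4118, 0.1232, 0.0606]
tool_rot: [-0.044, 3.138, 0.001]
contact_force: [10.3, 3.1, -4.3]
tool_pos: [0.4106, 0.1608, 0.0606]
contact_force: [9.1, -0.5, -2.5]
t: 20.6
tool_pos: [0.4117, 0.1233, 0.0606]
tool_rot: [-0.044, 3.138, 0.001]
contact_force: [10.3, 2.6, -4.1]
tool_pos: [0.4106, 0.1607, 0.0606]
contact_force: [9.3, -1.0, -3.4]
```

Both strokes are free (push about 1 N). I'll now go one stroke at a time, trimming the sideways bias.

```bash
python3 -m crank '[[-1.5,-4,0,0,0,0,-1],[0.5,-6,0,0,0,0,-1],[0.5,-6,0,0,0,0,-1],[0,-6,0,0,0,0,-1],[-0.5,-6,0,0,0,0,-1],[-0.5,-6,0,0,0,0,-1],[-0.5,-4,0,0,0,0,-1],[0,0,0,0,0,0,-1],[0,0,0,0,0,0,-1],[0,0,0,0,0,0,-1]]' | grep -E "pos|contact|^t"
```

```text
t: 22.27
tool_pos: [0.412, 0.1229, 0.0606]
tool_rot: [0.044, -3.139, 0.0]
contact_force: [0.2, 2.9, -1.9]
```

```bash
python3 -m crank '[[0,1,0,0,0,0,-1],[0,0,0,0,0,0,-1],[0,0,0,0,0,0,-1],[0,0,0,0,0,0,-1],[0,0,0,0,0,0,-1],[0,0,0,0,0,0,-1],[0,0,0,0,0,0,-1],[0,0,0,0,0,0,-1],[0,0,0,0,0,0,-1],[0,0,0,0,0,0,-1]]' | grep -E "pos|contact|^t"
python3 - <<'E'
from h import *
f=[]
for i in range(4): f.append(ctrl.get_obs()["contact_force"]);get_image("top")
t=get_image("top")[:,:,::-1];cv2.imwrite("pics/t8.png",t);print(np.round(f,1),ctrl.get_obs()["tool_pos"])
for n in("top0","t7","t8"):
    g=cv2.imread(f"pics/{n}.png").mean(2);print(n,g[190:212,305:345].mean(0).round().astype(int).tolist())
E
```

```text
t: 23.1
tool_pos: [0.4119, 0.124, 0.0607]
tool_rot: [0.044, -3.139, 0.0]
contact_force: [-3.4, 5.1, -5.4]
[[-3.4  5.1 -5.4]
 [-4.1  3.8 -5.4]
 [-4.1  4.1 -5.7]
 [-3.6  3.8 -5. ]] [0.41192836 0.12398559 0.06064932]
top0 [51, 53, 55, 58, 55, 54, 67, 92, 93, 93, 94, 89, 93, 92, 67, 55, 57, 103, 116, 116, 116, 116, 116, 116, 100, 73, 58, 56, 56, 56, 58, 94, 114, 117, 116, 116, 118, 120, 120, 118]
t7 [89, 68, 56, 53, 58, 61, 59, 56, 58, 66, 93, 100, 98, 92, 89, 82, 70, 58, 39, 46, 76, 70, 93, 103, 103, 103, 103, 103, 103, 103, 104, 104, 104, 103, 104, 104, 104, 104, 104, 104]
t8 [97, 94, 93, 93, 93, 93, 85, 58, 51, 54, 58, 60, 57, 56, 60, 88, 94, 92, 84, 78, 71, 49, 34, 33, 94, 106, 104, 105, 105, 105, 105, 105, 105, 105, 105, 106, 105, 105, 105, 105]
```

```bash
cat >> h.py <<'E'
def look(n):
    t=get_image("top")[:,:,::-1];cv2.imwrite(f"pics/{n}.png",t);edges(n)
def edges(n):
    g=cv2.imread(f"pics/{n}.png")[194:206].mean((0,2));
    def cr(a,b,l,up):
        for i in range(a,b):
            if (g[i]<l<=g[i+1]) if up else (g[i]>=l>g[i+1]): return round(i+(l-g[i])/(g[i+1]-g[i]),2)
    L=cr(322,336,85,True)
    print(n,"stone left",L,"plate/carriage",g[300:336].round().astype(int).tolist(),"right",g[374:392].round().astype(int).tolist())
E
python3 -m crank '[[1,4,0,0,0,0,-1],[0.5,6,0,0,0,0,-1],[0.5,6,0,0,0,0,-1],[0,6,0,0,0,0,-1],[-0.5,6,0,0,0,0,-1],[-0.5,5,0,0,0,0,-1],[-0.5,4,0,0,0,0,-1],[0,0,0,0,0,0,-1],[0,0,0,0,0,0,-1],[0,0,0,0,0,0,-1]]' | grep -E "pos|contact|^t"
python3 - <<'E'
from h import *
edges("top0");edges("t7");edges("t8");look("t9")
E
```

```text
t: 24.18
tool_pos: [0.4109, 0.1611, 0.0608]
tool_rot: [0.044, -3.14, -0.001]
contact_force: [-0.4, 0.5, -12.7]
top0 stone left 335.98 plate/carriage [97, 97, 94, 62, 44, 43, 48, 52, 56, 50, 48, 63, 100, 97, 91, 89, 82, 85, 86, 57, 42, 45, 112, 132, 132, 131, 132, 132, 131, 99, 53, 29, 24, 24, 24, 24] right [77, 77, 76, 75, 59, 26, 18, 36, 49, 53, 66, 84, 89, 89, 91, 100, 115, 119]
t7 stone left 326.48 plate/carriage [102, 100, 98, 97, 96, 97, 61, 45, 45, 54, 60, 56, 51, 51, 61, 97, 109, 105, 95, 91, 81, 64, 52, 29, 37, 73, 68, 103, 117, 117, 117, 117, 117, 117, 117, 117] right [117, 117, 117, 111, 73, 28, 18, 37, 51, 55, 68, 87, 93, 93, 94, 103, 119, 124]
t8 stone left 328.75 plate/carriage [110, 108, 108, 106, 106, 105, 99, 97, 97, 97, 97, 83, 49, 42, 47, 55, 58, 53, 50, 55, 94, 101, 96, 84, 75, 65, 39, 20, 22, 106, 120, 117, 117, 117, 117, 117] right [117, 117, 116, 117, 117, 116, 62, 37, 51, 56, 68, 87, 93, 93, 95, 104, 119, 124]
t9 stone left 328.74 plate/carriage [110, 110, 108, 107, 106, 100, 97, 98, 98, 97, 95, 55, 41, 46, 55, 60, 57, 51, 51, 74, 100, 101, 95, 84, 75, 64, 39, 20, 22, 107, 121, 118, 117, 118, 118, 117] right [117, 117, 117, 117, 117, 116, 62, 37, 52, 56, 69, 88, 93, 93, 95, 104, 120, 124]
```

Vision shows the stone now at the end stop and the springs starting to shorten, and the push is up to about 3–4 N. So this looks like the first squeezing click. One more stroke follows, with the force watched.

```bash
python3 -m crank '[[0.5,-4,-1,0,0,0,-1],[0.5,-6,-1,0,0,0,-1],[0.5,-6,0,0,0,0,-1],[0,-6,0,0,0,0,-1],[-0.5,-6,0,0,0,0,-1],[-0.5,-6,0,0,0,0,-1],[-0.5,-4,0,0,0,0,-1],[0,0,0,0,0,0,-1],[0,0,0,0,0,0,-1],[0,0,0,0,0,0,-1]]' | grep -E "pos|contact|^t"
python3 - <<'E'
from h import *
f=[]
for i in range(3): f.append(ctrl.get_obs()["contact_force"]);get_image("wrist")
print(np.round(f,1));look("t10")
E
```

```text
t: 25.07
tool_pos: [0.4114, 0.1242, 0.0616]
tool_rot: [0.042, -3.141, -0.007]
contact_force: [5.2, 8.0, -25.7]
[[  5.2   8.  -25.7]
 [  5.1   7.8 -25.6]
 [  4.4   7.1 -25.3]]
t10 stone left 328.75 plate/carriage [108, 109, 107, 105, 106, 107, 106, 105, 100, 98, 98, 98, 98, 74, 46, 44, 47, 54, 59, 53, 49, 54, 83, 83, 74, 66, 40, 21, 22, 106, 120, 117, 117, 117, 117, 117] right [117, 117, 116, 117, 116, 115, 62, 37, 51, 56, 68, 87, 93, 93, 95, 104, 119, 124]
```

The push is 6.7 N, which is right. The springs have shortened clearly and the stone is still. I'll return the lever and ease off the vertical load I introduced.

```bash
python3 -m crank '[[0.5,4,1,0,0,0,-1],[0.5,6,1,0,0,0,-1],[0.5,6,1,0,0,0,-1],[0,6,0,0,0,0,-1],[-0.5,6,0,0,0,0,-1],[-0.5,6,0,0,0,0,-1],[-0.5,4,0,0,0,0,-1],[0,0,0,0,0,0,-1],[0,0,0,0,0,0,-1],[0,0,0,0,0,0,-1]]' | grep -E "pos|contact|^t"
python3 - <<'E'
from h import *
look("t11")
E
```

```text
t: 26.1
tool_pos: [0.4107, 0.161, 0.0614]
tool_rot: [0.045, -3.139, 0.0]
contact_force: [-6.9, -0.2, -4.2]
t11 stone left 328.75 plate/carriage [110, 111, 107, 105, 106, 107, 104, 99, 98, 98, 98, 98, 83, 48, 42, 47, 54, 59, 54, 50, 55, 82, 93, 83, 75, 66, 41, 21, 22, 106, 121, 118, 118, 118, 118, 118] right [117, 117, 117, 117, 117, 116, 62, 37, 52, 56, 69, 88, 93, 93, 95, 104, 120, 124]
```

The tooth held: the carriage advanced about 2 px and stayed there, with the lever back at its stop. Now to release and withdraw upward.

```bash
python3 -m crank '[[0,0,0,0,0,0,-0.3],[0,0,0,0,0,0,-0.1],[0,0,0,0,0,0,0.2],[0,0,0,0,0,0,0.3],[0,0,0,0,0,0,0.3],[0,0,-5,0,0,0,0.3],[0,0,-10,0,0,0,0.3],[0,0,-15,0,0,0,0.3],[0,0,-20,0,0,0,0.3],[0,0,-20,0,0,0,0.3]]'
python3 -m crank '[[0,0,-20,0,0,0,0.3],[0,0,-20,0,0,0,0.3],[0,0,-20,0,0,0,0.3],[0,0,-10,0,0,0,0.3],[0,0,-5,0,0,0,0.3],[0,0,0,0,0,0,0.3],[0,0,0,0,0,0,0.3],[0,0,0,0,0,0,0.3],[0,0,0,0,0,0,0.3],[0,0,0,0,0,0,0.3]]'
python3 - <<'E'
from h import *
look("t12");o=ctrl.get_obs();c=cam("wrist",o);w=get_image("wrist")[:,:,::-1];cv2.imwrite("pics/w12.png",w)
u=proj(c,[.4108,.161,.098])[0];print(u)
h=cv2.cvtColor(np.ascontiguousarray(w),cv2.COLOR_BGR2HSV);x,y=u.astype(int)
m=np.zeros(w.shape[:2],np.uint8);m[y-35:y+25,x-40:x+40]=(w.max(2)<60)[y-35:y+25,x-40:x+40];n,l,s,ce=cv2.connectedComponentsWithStats(m);print(s[1:][s[1:,4]>60].tolist())
E
```

```text
t: 26.98
tool_pos: [0.4111, 0.1609, 0.1316]
tool_rot: [0.044, -3.141, 0.0]
contact_force: [0.7, 1.3, 0.1]
opening: 0.0552
grip_force: 0.0
t: 27.82
tool_pos: [0.4107, 0.1609, 0.2041]
tool_rot: [0.044, -3.139, 0.001]
contact_force: [0.5, -0.2, 0.2]
opening: 0.0554
grip_force: 0.0
t12 stone left 328.74 plate/carriage [110, 112, 108, 106, 107, 108, 105, 100, 98, 99, 99, 98, 84, 48, 42, 48, 55, 59, 54, 51, 55, 82, 93, 84, 76, 67, 41, 21, 23, 107, 121, 118, 118, 118, 118, 118] right [118, 118, 118, 118, 118, 116, 63, 37, 52, 56, 70, 88, 94, 94, 96, 105, 120, 125]
[324.63087572 200.07277262]
[[314, 178, 21, 24, 188]]
```

```bash
python3 -c "
from station import ctrl
print(ctrl.finish_job())"
```

```text
the job is handed in; nothing more can be done
None
```

I handed the job in at about 28 s: the stone is flat in the holder and gripped after five clicks (push about 6.7 N on the last, about 3–4 N on the one before), the lever is swung back, and the gripper is clear; no verdict was shown.

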